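# Refile the middle-sized parts case

## Task

The small-parts cases in the steel tray are kept in order of height, and the middle-sized case standing loose on the console belongs between the tall case and its low neighbour. Slide the neighbours apart along the tray, without lifting them out or toppling them, to open a gap, then put the loose middle-sized case upright into that gap, standing on the tray floor and square with the row.

Things in the scene. Friction and masses are not known exactly. Their poses are not given: they have to be found in the camera images.
- tray_floor (a point): Centre of the slippery floor (upper face, 6 mm above the console) of a fixed dark steel tray. z up; the row runs along its y, x is across. Inside 290 mm (y) by 78 mm (x); long walls rise 8 mm above the floor, end walls 24 mm. Three grey white-lidded cases, 44 mm thick, 1 mm apart, stand mid-length: tall, low, low or low, low, tall; some 75 mm is empty at each end.
- tall_case_c (a point): Centre (half-way up) of the tall case, always at one end of the row, with the empty part of the tray on its outer side: closed grey box with white lid, 50 mm in x (across the tray), 44 mm in y (along the row), 84 mm high, about 0.2 kg, loose. z up.
- mid_case_c (a point): Centre (half-way up) of the low case in the middle of the row, the tall case's neighbour: same make, 50 mm (x) by 44 mm (y) by 52 mm high, about 0.2 kg, loose. An equal low case stands on its other side.
- loose_case_c (a point): Centre (half-way up) of the loose middle-sized case, upright on the console before the tray, left or right: same make, 50 mm (x) by 44 mm (y, goes along the row) by 68 mm high, about 0.2 kg; either way round will do. Gripped across its 50 mm near the top it clears its neighbours (tall case's top: 90 mm above the console). Not the squat case, 36 mm high and 66 mm thick.
Not all that is in view belongs to the job. Leave any blue or orange look-alike of the part that bears loose_case_c alone.

How it is judged:
On the way:
1. a gap wide enough for the loose case is open between the tall case and the low case beside it, both standing in the tray (horizontal distance between tall_case_c and mid_case_c above 0.086 m and z of tall_case_c in the frame of tray_floor between 0.036 and 0.047 m and angle between each of tall_case_c, mid_case_c's own z axis and vertical below 0.15 rad and z of mid_case_c in the frame of tray_floor between 0.02 and 0.031 m), for 0.2 s.
At the end, for the whole second after the job is handed in: All three stand on the tray floor (5 mm, 0.15 rad) at rest: tall case, middle low case, and between them the middle-sized case, within 20 mm of the tray's centre line and 0.2 rad of square with it (((y of loose_case_c in the frame of mid_case_c above 0.02 m and y of loose_case_c in the frame of tall_case_c below -0.02 m) or (y of loose_case_c in the frame of mid_case_c below -0.02 m and y of loose_case_c in the frame of tall_case_c above 0.02 m)) and z of tall_case_c in the frame of tray_floor between 0.036 and 0.047 m and angle between each of tall_case_c, mid_case_c, loose_case_c's own z axis and vertical below 0.15 rad and z of mid_case_c in the frame of tray_floor between 0.02 and 0.031 m and z of loose_case_c in the frame of tray_floor between 0.028 and 0.039 m and x of loose_case_c in the frame of tray_floor between -0.02 and 0.02 m and angle between the y axis of loose_case_c and the y axis of tray_floor, either way round below 0.2 rad and linear speed of each of tall_case, mid_case, loose_case below 0.02 m/s); the robot touches nothing.
It fails at once if the tall case or the middle low case is lifted more than 25 mm off the tray floor (z of tall_case_c in the frame of tray_floor above 0.067 m or z of mid_case_c in the frame of tray_floor above 0.051 m).
It fails at once if the tall, the middle low or the loose case is toppled (tilted more than 0.6 rad) (angle between any of tall_case_c, mid_case_c, loose_case_c's own z axis and vertical above 0.6 rad).
It also fails if it takes over 53 s, if anything falls off the work surface, if the arm or the gripper's body presses on something with over 40 N, if the wrist force passes 120 N, or if a joint passes its speed limit or range.

## Robot

A 6-joint arm with a two-finger parallel gripper is mounted at the origin on the work surface. World frame = base frame: x ahead of the robot, y to its left, z up, the work surface at z = 0. Lengths are in m, angles in rad, forces in N, time in s.
With the tool pointing down it reaches from about 0.25 to 0.775 m from the base axis. Payload 4 kg.
Tool frame: the origin (TCP) lies midway between the tips of the shut fingers; the grasp point (between the pads) lies 19 mm behind it (robot.grasp_offset is the distance from the TCP to the grasp point, in m); z points along the fingers, y is the direction in which the jaws open and shut (so a half turn about z gives the same grasp; the last joint's range is limited). The gripper opens to 94 mm and grips with 3 to 60 N. Pads are 16 mm wide; open, the fingers measure 119 mm over their backs; the gripper's body (75 mm by 177 mm) begins 78 mm behind the grasp point.
Start: joints at [1.227, 0.087, 1.371, -0, 1.684, -0.103], TCP at [0.131, 0.534, 0.206] pointing down, gripper open.
Joint ranges: [-3.1, 3.1], [-0.76, 2.03], [0.27, 2.55], [-1.08, 4.22], [0.17, 2.65], [-2.57, 2.57]. Speed limits (rad/s): [2.79, 2.79, 3.14, 3.14, 3.14, 3.14].

## Interface

Orientations are given as [roll, pitch, yaw] about the fixed x, y, z axes, in that order (R = Rz(yaw) Ry(pitch) Rx(roll)).
In Python, from bench import status, viewer, order, robot gives the robot as it stands. The module is installed in compiled form; this text tells all that it offers.
- The arm moves only by the tool move_arm, never from a script. Its argument "targets" is a list of rows, each a list of 3 entries, a list of its own where there are three numbers: the shift along the tool's x, y, z in mm, then the turn, a rotation vector about the tool's x, y, z in degrees, then the opening, from -1 (shut) to 1 (fully open). A call has 1 to 20 rows; each row is the pose to reach, as a shift and turn from the pose commanded when the call began, along the tool's axes at that moment; what a row does not reach only later rows make up. A row lasts 1/8 s, in which the tool goes at most 62.5 mm and 10.7 degrees, less where a joint would pass 70% of its speed; a pose out of reach is approached as far as the arm can. A call with a gripper value outside its range is refused whole. The fingers move at their own pace and stop on an object; the grip force is fixed at half the most. Time passes only in rows, so rows that repeat a pose let the fingers close. It gives the time, the measured TCP pose, the force and the opening at its end, in the units of the state.
- status.get_obs(): the state, without advancing time (a new reading comes with each control period).
- viewer.snapshot(name): name is "side" or "top" or "wrist"; returns the picture (420x560x3 uint8, red, green, blue); there is no depth.
- viewer.camera_model(name): a dict with "K" (3x3 intrinsics, pixels), "xyz" and "attitude" of the camera in the world; the wrist camera has in their place "T_tool_cam" (4x4, takes a point from camera to tool coordinates, whose origin is the TCP and whose axes are the flange's). Camera axes: x right, y up, looking along -z (the intrinsics and any distortion apply to the point x, -y, -z); pixel columns grow to the right and rows downward; lengths in m; the calibration is good to about 2 mm. The wrist camera is an equidistant fisheye: a pixel r from the principal point sees the ray r / f radians off the axis. A picture is of the moment at which its call begins: read the wrist's pose just before it. camera_model takes no time and is no camera call.
- order.close_job(): hands the job in, once; it reports no verdict.
The state is a dict: "time": time; "joint_positions": joint angles; "qvel": joint speeds; "joint_torque": joint torques, N m; "tool_pos": TCP position; "ee_rot": TCP orientation; "wrist_force": force on the tool from outside, world axes, zero at the start; "wrist_torque": the same for the moment, N m; "width": finger opening in m.
Only numpy, scipy, OpenCV 4.12 (cv2) and the standard library are available. Lean on these libraries where they do the work, as an engineer would, in place of code of your own. Each camera call takes 0.05 s, during which the arm holds its last target. There are 200 camera calls.

## Working session

There is one attempt and no reset: what is moved stays moved. The work goes in short steps, Python scripts to look and compute and a tool call to move; the robot and the scene stay as the last step left them, time stands still between calls to the robot, and variables do not carry over. Pictures are saved under pics/ and viewed, about 8 in all and at most 12, crops included, and the job is handed in when it is done.

Besides the shell and the picture viewer there is one more tool, called after ">>>" as name(argument=value, ...) on one line, values as JSON. move_arm: Moves the arm, as the interface text tells. Its arguments: {"type":"object","properties":{"targets":{"type":"array"}},"required":["targets"]}

```bash
mkdir -p pics; cat > h.py <<'E'
import numpy as np, cv2
from bench import status, viewer, order, robot
from scipy.spatial.transform import Rotation as R
def snap(n,f):
    im=viewer.snapshot(n); cv2.imwrite('pics/'+f,cv2.cvtColor(im,cv2.COLOR_RGB2BGR)); return im
def cam(n):
    m=viewer.camera_model(n); A=np.array(m['attitude'])
    Rm=A if A.shape==(3,3) else R.from_euler('xyz',A).as_matrix()
    return np.array(m['K']),np.array(m['xyz']),Rm,m
def plane(n,uv,z):
    K,p,Rm,m=cam(n); uv=np.atleast_2d(uv).astype(float)
    d=np.c_[(uv[:,0]-K[0,2])/K[0,0],-(uv[:,1]-K[1,2])/K[1,1],-np.ones(len(uv))]@Rm.T
    return p+d*((z-p[2])/d[:,2])[:,None]
def proj(n,P):
    K,p,Rm,m=cam(n); c=(np.atleast_2d(P)-p)@Rm
    return np.c_[K[0,2]+K[0,0]*c[:,0]/-c[:,2],K[1,2]-K[1,1]*c[:,1]/-c[:,2]]
E
python3 - <<'E'
from h import *
for n in('top','side'):
    snap(n,n+'0.png'); print(viewer.camera_model(n))
o=status.get_obs(); print(o['time'],o['tool_pos'],o['ee_rot'],o['width'],viewer.camera_model('wrist'))
E
```

```text
{'K': array([[467.01098874,   0.        , 283.34063403],
       [  0.        , 467.01098874, 210.7477949 ],
       [  0.        ,   0.        ,   1.        ]]), 'xyz': array([0.34306694, 0.05366379, 0.94941969]), 'attitude': array([ 0.17673902, -0.02301059, -1.59290299])}
{'K': array([[400.94657635,   0.        , 280.83591853],
       [  0.        , 400.94657635, 210.72270567],
       [  0.        ,   0.        ,   1.        ]]), 'xyz': array([ 0.09257327, -0.43284234,  0.43057969]), 'attitude': array([ 1.04909559, -0.01255821, -0.66868054])}
0.1 [0.13102286 0.53367681 0.20443261] [-3.13965257e+00 -1.89053221e-04  2.90078329e+00] 0.09438888536596125 {'K': array([[325.1922621 ,   0.        , 283.7337293 ],
       [  0.        , 325.1922621 , 207.34445885],
       [  0.        ,   0.        ,   1.        ]]), 'T_tool_cam': array([[-1.62313528e-04,  9.62450087e-01,  2.71458660e-01,
         7.90869643e-02],
       [ 9.99999966e-01,  1.01014684e-04,  2.39785795e-04,
        -1.76914413e-04],
       [ 2.03360549e-04,  2.71458690e-01, -9.62450071e-01,
        -1.80266291e-01],
       [ 0.00000000e+00,  0.00000000e+00,  0.00000000e+00,
         1.00000000e+00]])}
```

View pics/top0.png

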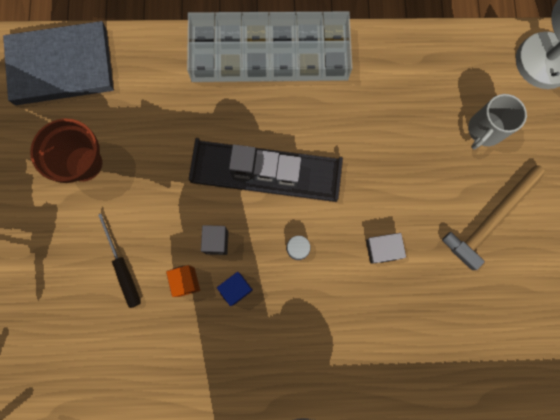

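View pics/side0.png

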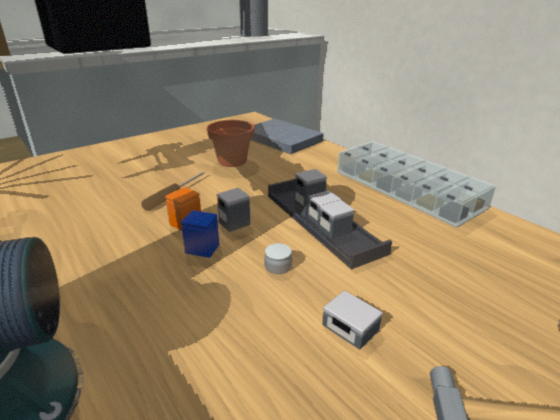

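The top view shows five candidates:
- (214,240): grey, mid-height. This fits the loose case.
- (386,249): squat and thick, so not the one.
- (182,281): orange look-alike, left alone.
- (235,289): blue look-alike, left alone.
- (299,247): a round can, not a case.

In the row, the tall case is at (243,160), with low cases at (268,165) and (289,169). I'll confirm with an enlarged crop.

```bash
python3 - <<'E'
from h import *
im=cv2.imread('pics/top0.png'); c=cv2.resize(im[130:270,180:350],None,fx=4.5,fy=4.2,interpolation=cv2.INTER_CUBIC)
c=cv2.convertScaleAbs(c,alpha=1.8); cv2.imwrite('pics/crop.png',c)
E
```

```text
(no output)
```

View pics/crop.png

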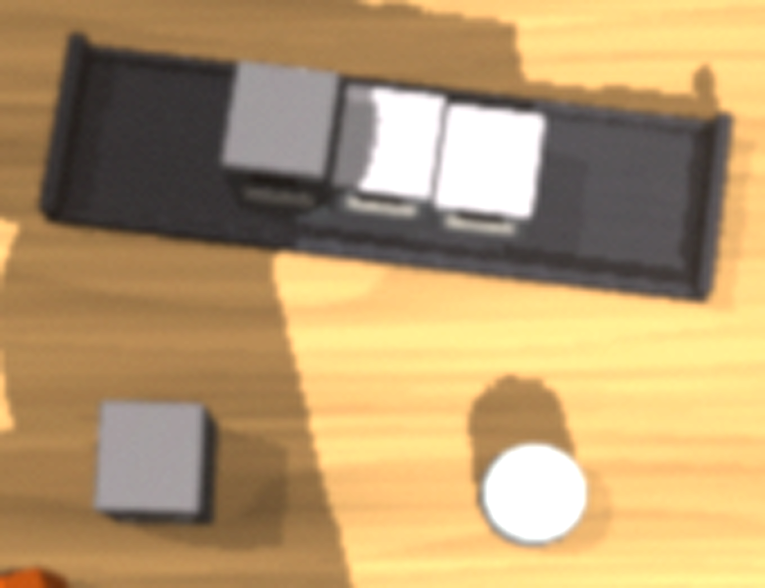

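The crop shows the loose grey case lid at crop (152,458), with the tall lid (281,119) at the +y end of the row and the low lids at (390,142) and (491,160). Next I'll cast these corners onto planes at the lid heights.

```bash
python3 - <<'E'
from h import *
Q={'tall':([(240,65),(337,72),(325,175),(222,165)],.090),'mid':([(347,87),(443,95),(432,198),(335,188)],.058),
'far':([(447,103),(545,112),(530,217),(437,210)],.058),'loose':([(102,403),(208,405),(207,516),(96,510)],.068),
'tray':([(80,35),(730,115),(708,298),(45,218)],.026)}
for k,(q,z) in Q.items():
    q=np.array(q,float)/[4.5,4.2]+[180,130]
    P=plane('top',q-0.5+0.4*0,z)[:,:2]; c=P.mean(0)
    a=(P[0]+P[3]-P[1]-P[2])/2; b=(P[0]+P[1]-P[2]-P[3])/2
    print(k,c.round(4),'len y',np.linalg.norm(a).round(4),'ang y-axis from +y deg',np.degrees(np.arctan2(-a[0],a[1])).round(1),'len x',np.linalg.norm(b).round(4),'ang',np.degrees(np.arctan2(b[1],b[0])).round(1))
print(status.get_obs()['tool_pos'])
o=status.get_obs();print(R.from_euler('xyz',o['ee_rot']).as_matrix().round(3))
E
```

```text
tall [0.5999 0.1071] len y 0.0425 ang y-axis from +y deg -6.3 len x 0.0481 ang -8.0
mid [0.5976 0.0617] len y 0.0425 ang y-axis from +y deg -6.8 len x 0.0498 ang -6.7
far [0.588  0.0179] len y 0.042 ang y-axis from +y deg -6.2 len x 0.0518 ang -7.5
loose [0.4489 0.163 ] len y 0.0455 ang y-axis from +y deg -3.4 len x 0.0493 ang -1.5
tray [0.5947 0.0615] len y 0.3001 ang y-axis from +y deg -8.6 len x 0.0927 ang -8.9
[0.13102286 0.53367681 0.20443261]
[[-0.971  0.238 -0.001]
 [ 0.238  0.971 -0.002]
 [ 0.    -0.002 -1.   ]]
```

Loose case is at about (0.449, 0.163) and tall at (0.600, 0.107), with the row axis about 7.7° off +y. I'll move above the tall case with the jaws across the tray.

>>> move_arm(targets=[[[-556,-303,0],[0,0,84],1],[[-556,-303,0],[0,0,84],1],[[-556,-303,0],[0,0,84],1],[[-556,-303,0],[0,0,84],1],[[-556,-303,0],[0,0,84],1],[[-556,-303,0],[0,0,84],1],[[-556,-303,0],[0,0,84],1],[[-556,-303,0],[0,0,84],1],[[-556,-303,0],[0,0,84],1],[[-556,-303,0],[0,0,84],1],[[-556,-303,0],[0,0,84],1],[[-556,-303,0],[0,0,84],1],[[-556,-303,0],[0,0,84],1],[[-556,-303,0],[0,0,84],1],[[-556,-303,0],[0,0,84],1],[[-556,-303,0],[0,0,84],1],[[-556,-303,0],[0,0,84],1],[[-556,-303,0],[0,0,84],1]])

```text
time: 2.35
tool_pos: [0.5989, 0.1073, 0.2055]
ee_rot: [-3.142, -0.0, 1.435]
wrist_force: [0.2, 0.4, 0.4]
width: 0.0939
```

```bash
cat >> h.py <<'E'
def wr():
    o=status.get_obs(); m=viewer.camera_model('wrist'); T=np.array(m['T_tool_cam']); W=np.eye(4)
    W[:3,:3]=R.from_euler('xyz',o['ee_rot']).as_matrix(); W[:3,3]=o['tool_pos']; return np.array(m['K']),W@T
def wplane(KC,uv,z):
    K,C=KC; v=(np.atleast_2d(uv).astype(float)-K[:2,2])/K[0,0]; r=np.hypot(*v.T); s=np.sin(r)/np.maximum(r,1e-9)
    d=np.c_[v[:,0]*s,-v[:,1]*s,-np.cos(r)]@C[:3,:3].T; p=C[:3,3]
    return p+d*((z-p[2])/d[:,2])[:,None]
E
python3 - <<'E'
from h import *
o=status.get_obs();print(o['time'],o['tool_pos'],np.degrees(o['ee_rot']),o['wrist_force'])
im=snap('wrist','w1.png'); print(R.from_euler('xyz',o['ee_rot']).as_matrix().round(3))
E
```

```text
2.35 [0.59886077 0.10731518 0.20545609] [-1.79997862e+02 -4.77001795e-03  8.22030673e+01] [0.18479166 0.44146142 0.35783458]
[[ 0.136  0.991 -0.   ]
 [ 0.991 -0.136  0.   ]
 [ 0.    -0.    -1.   ]]
```

View pics/w1.png

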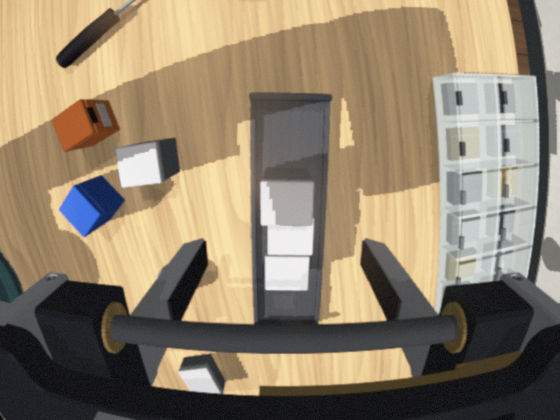

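The wrist view shows the tall lid at (261–314, 180–225), the row square with the tool, and the loose lid at about (141,164). I'll cast those corners.

```bash
python3 - <<'E'
from h import *
KC=wr()
print('tall',wplane(KC,[(261,181),(313,181),(314,225),(261,224)],.09).round(4), wplane(KC,[(287.3,203)],.09).round(4))
print('mid lid',wplane(KC,[(290,240)],.058).round(4),'loose',wplane(KC,[(117,150),(158,142),(164,182),(123,187)],.068).round(4))
print('tray',wplane(KC,[(250,98),(330,98),(319,322),(258,322)],.03).round(4))
E
```

```text
tall [[0.5808 0.1308 0.09  ]
 [0.6286 0.1242 0.09  ]
 [0.6247 0.0813 0.09  ]
 [0.5743 0.0892 0.09  ]] [[0.6021 0.1065 0.09  ]]
mid lid [[0.5987 0.0565 0.058 ]] loose [[0.4294 0.1839 0.068 ]
 [0.4794 0.1829 0.068 ]
 [0.4775 0.1407 0.068 ]
 [0.4273 0.1431 0.068 ]]
tray [[ 0.5765  0.2124  0.03  ]
 [ 0.6622  0.201   0.03  ]
 [ 0.6208 -0.0774  0.03  ]
 [ 0.5406 -0.066   0.03  ]]
```

>>> move_arm(targets=[[[-1,2,50],[0,0,0],1],[[-1,2,100],[0,0,0],1],[[-1,2,140],[0,0,0],1],[[-1,2,160],[0,0,0],1],[[-1,2,168],[0,0,0],1],[[-1,2,168],[0,0,0],1],[[-1,2,168],[0,0,0],0],[[-1,2,168],[0,0,0],-0.3],[[-1,2,168],[0,0,0],-0.3],[[-1,2,168],[0,0,0],-0.3],[[-1,2,168],[0,0,0],-0.3],[[-1,2,168],[0,0,0],-0.3],[[-1,2,168],[0,0,0],-0.3]])

```text
time: 4.03
tool_pos: [0.6008, 0.1061, 0.0376]
ee_rot: [3.141, -0.0, 1.435]
wrist_force: [1.2, 0.7, 1.6]
width: 0.05
```

Gripped at 50 mm. Next I slide it +y along the tray by 60 mm and release.

>>> move_arm(targets=[[[8,0,0],[0,0,0],-0.3],[[18,0,0],[0,0,0],-0.3],[[28,0,0],[0,0,0],-0.3],[[38,0,0],[0,0,0],-0.3],[[48,0,0],[0,0,0],-0.3],[[55,0,0],[0,0,0],-0.3],[[60,0,0],[0,0,0],-0.3],[[60,0,0],[0,0,0],-0.3],[[60,0,0],[0,0,0],-0.3],[[60,0,0],[0,0,0],1],[[60,0,0],[0,0,0],1],[[60,0,0],[0,0,0],1],[[60,0,0],[0,0,0],1],[[60,0,0],[0,0,0],1],[[60,0,-60],[0,0,0],1],[[60,0,-120],[0,0,0],1],[[60,0,-140],[0,0,0],1],[[60,0,-140],[0,0,0],1]])

```text
time: 6.28
tool_pos: [0.6102, 0.1657, 0.1804]
ee_rot: [3.136, -0.002, 1.435]
wrist_force: [-0.4, 0.1, -0.7]
width: 0.0939
```

```bash
python3 - <<'E'
from h import *
o=status.get_obs();print(o['time'],o['tool_pos'],o['ee_rot'])
im=snap('top','t2.png')[120:275,175:345]
c=cv2.convertScaleAbs(cv2.resize(im[:,:,::-1],None,fx=4.5,fy=3.8),alpha=1.5); cv2.imwrite('pics/t2c.png',c)
E
```

```text
6.275 [0.61016388 0.16573509 0.18044685] [ 3.13615781e+00 -1.84205295e-03  1.43474798e+00]
```

View pics/t2c.png

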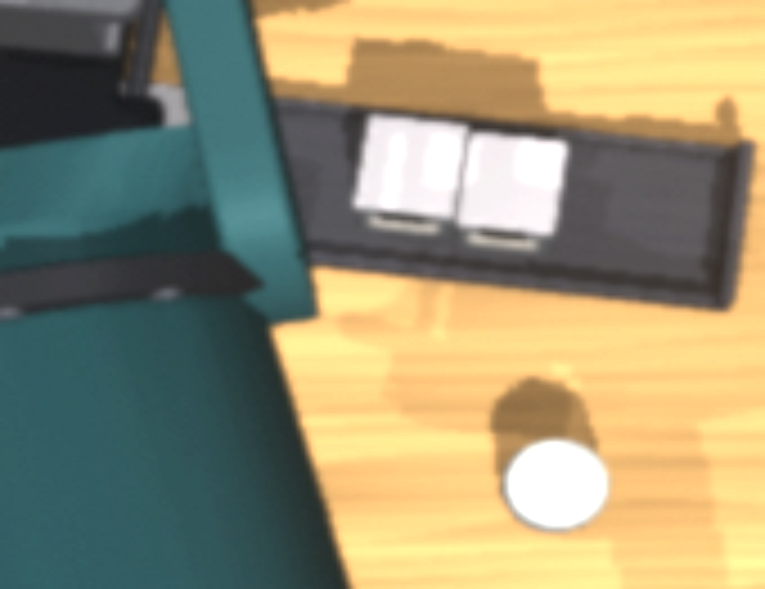

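The arm hides the tall case in this view, but the two low cases are unmoved. Moving on to above the loose case, then a wrist check.

>>> move_arm(targets=[[[-8,-50,-20],[0,0,-5],1],[[-16,-105,-20],[0,0,-5],1],[[-24,-140,-20],[0,0,-5],1],[[-24,-156,-20],[0,0,-5],1],[[-24,-156,-20],[0,0,-5],1],[[-24,-156,-20],[0,0,-5],1],[[-24,-156,-20],[0,0,-5],1]])

```text
time: 7.2
tool_pos: [0.4519, 0.1628, 0.197]
ee_rot: [-3.141, 0.0, 1.522]
wrist_force: [0.2, -0.3, 0.1]
width: 0.0935
```

```bash
python3 - <<'E'
from h import *
snap('wrist','w2.png')
E
```

```text
(no output)
```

View pics/w2.png

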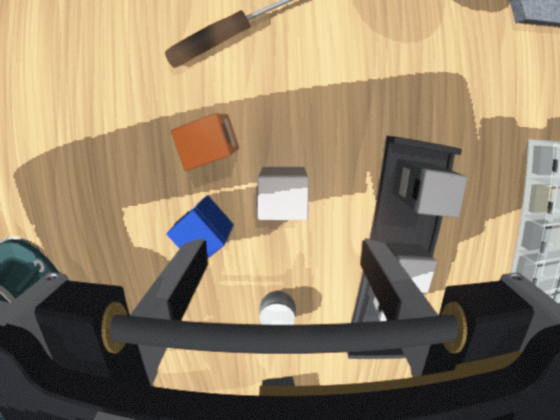

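The wrist view shows the loose lid at (257–308, 180–220). The tall case stands at lid (440,193), with a gap before the mid case at about (418,275). The blue look-alike's corner at (233,232) may be near the left finger, so I'm measuring the clearance.

```bash
python3 - <<'E'
from h import *
K,C=wr(); o=status.get_obs(); p=o['tool_pos']; M=R.from_euler('xyz',o['ee_rot']).as_matrix()
def t(n,uv,z): 
    P=wplane((K,C),uv,z); print(n,'world',P[:,:2].mean(0).round(4),'tool mm\n',(((P-p)@M)[:,:2]*1000).round(1))
t('loose',[(257,180),(307,180),(308,219),(258,220)],.068)
t('blue top',[(207,197),(233,232),(200,257),(168,234)],.068)
t('blue base',[(233,232),(205,195)],.0)
t('orange top',[(172,134),(218,115),(231,156),(187,169)],.068)
t('orange base right',[(237,150),(229,114)],0.0)
t('tall',[(423,170),(466,178),(460,217),(416,211)],.09)
t('mid',[(400,257),(434,258),(429,293)],.058)
E
```

```text
loose world [0.4504 0.1619] tool mm
 [[ 19.2 -26. ]
 [ 19.1  22.5]
 [-20.5  24.2]
 [-21.6 -25.8]]
blue top world [0.365  0.1336] tool mm
 [[   2.3  -76.7]
 [ -34.5  -51.8]
 [ -63.4  -89.4]
 [ -37.8 -122.8]]
blue base world [0.3705 0.131 ] tool mm
 [[-59.5 -63.2]
 [-12.  -95.9]]
orange top world [0.3749 0.2224] tool mm
 [[  66.4 -109.8]
 [  82.9  -62.6]
 [  42.9  -50.8]
 [  31.   -95.8]]
orange base right world [0.3959 0.2288] tool mm
 [[ 42.  -54.6]
 [ 84.4 -63.3]]
tall world [0.6084 0.1662] tool mm
 [[ 34.7 132.3]
 [ 28.4 182.6]
 [-12.5 181.4]
 [ -5.9 129. ]]
mid world [0.6084 0.0677] tool mm
 [[ -69.3  130.8]
 [ -72.5  175. ]
 [-120.   177.5]]
```

Clear with a partial opening (about 70 mm). Descending, gripping and lifting.

>>> move_arm(targets=[[[-1,-1,50],[0,0,0],0.5],[[-1,-1,85],[0,0,0],0.5],[[-1,-1,85],[0,0,0],0.5],[[-1,-1,120],[0,0,0],0.5],[[-1,-1,150],[0,0,0],0.5],[[-1,-1,164],[0,0,0],0.5],[[-1,-1,166],[0,0,0],0.5],[[-1,-1,166],[0,0,0],-0.3],[[-1,-1,166],[0,0,0],-0.3],[[-1,-1,166],[0,0,0],-0.3],[[-1,-1,166],[0,0,0],-0.3],[[-1,-1,166],[0,0,0],-0.3],[[-1,-1,166],[0,0,0],-0.3],[[-1,-1,140],[0,0,0],-0.3],[[-1,-1,90],[0,0,0],-0.3],[[-1,-1,46],[0,0,0],-0.3],[[-1,-1,46],[0,0,0],-0.3],[[-1,-1,46],[0,0,0],-0.3]])

```text
time: 9.5
tool_pos: [0.4488, 0.1616, 0.1494]
ee_rot: [-3.138, 0.001, 1.522]
wrist_force: [-0.1, -0.2, -3.8]
width: 0.0499
```

Held at 50 mm. Next I move above the gap midpoint, about (0.603, 0.114), and turn square with the row.

>>> move_arm(targets=[[[-10,40,-10],[0,0,2],-0.3],[[-20,80,-10],[0,0,4],-0.3],[[-30,120,-10],[0,0,5],-0.3],[[-40,145,-10],[0,0,5],-0.3],[[-40,156,-10],[0,0,5],-0.3],[[-40,156,-10],[0,0,5],-0.3],[[-40,156,-10],[0,0,5],-0.3],[[-40,156,-10],[0,0,5],-0.3]])

```text
time: 10.5
tool_pos: [0.6031, 0.1149, 0.1618]
ee_rot: [3.142, -0.0, 1.436]
wrist_force: [-0.8, 0.0, -1.5]
width: 0.0497
```

```bash
python3 - <<'E'
from h import *
w=snap('wrist','w3.png'); s=snap('side','s3.png')
c=np.hstack([cv2.resize(w[100:340,200:380],(400,533))[:,:,::-1],cv2.resize(s[130:280,250:400],(400,533))[:,:,::-1]]); cv2.imwrite('pics/c3.png',c)
E
```

```text
(no output)
```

View pics/c3.png

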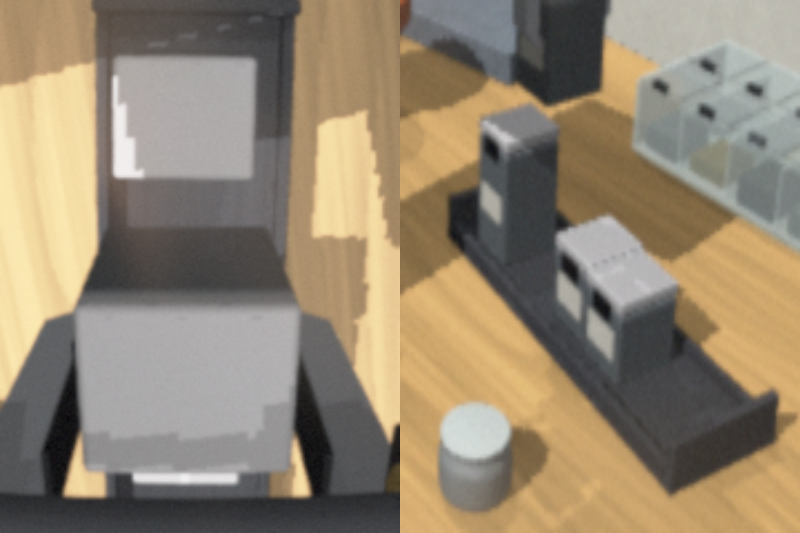

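The left panel shows the tall lid beyond the held case. The right panel shows both neighbours upright, with the gap open. I'll measure the gap edges relative to the tool.

```bash
python3 - <<'E'
from h import *
KC=wr(); o=status.get_obs(); p=o['tool_pos']; M=R.from_euler('xyz',o['ee_rot']).as_matrix()
f=lambda P:(((P-p)@M)[:,:2]*1000).round(1).tolist()
print('tall wrist',f(wplane(KC,[(251,126),(315,126),(313,180),(251,180)],.09)))
print('tall side',f(plane('side',[(280.8,163.8),(295.8,159),(308.5,165.2),(293.1,171.6)],.09)))
print('mid side +y edge',f(plane('side',[(309.3,195.3),(327.6,191.1)],.058)))
print('held in wrist, top corners',f(wplane(KC,[(235,235),(335,235),(332,310),(238,310)],p[2]+.037)))
print('held bottom side px',proj('side',[[p[0],p[1],p[2]-.031]]),p)
E
```

```text
tall wrist [[72.8, -25.2], [72.8, 24.1], [30.2, 23.1], [30.2, -25.9]]
tall side [[70.1, -25.0], [77.1, 17.5], [35.2, 22.9], [23.1, -23.4]]
mid side +y edge [[-30.3, -17.5], [-33.2, 25.6]]
held in wrist, top corners [[24.9, -23.1], [24.9, 24.3], [-17.6, 25.4], [-17.6, -24.0]]
held bottom side px [[309.80475771 154.59154904]] [0.60338967 0.11474051 0.1619704 ]
```

The gap spans −31 to +30 mm around the tool and the held case is ±22 mm, so the clearance is good. Lowering.

>>> move_arm(targets=[[[-2,0,30],[0,0,0],-0.3],[[-2,0,60],[0,0,0],-0.3],[[-2,0,90],[0,0,0],-0.3],[[-2,0,110],[0,0,0],-0.3],[[-2,0,118],[0,0,0],-0.3],[[-2,0,122],[0,0,0],-0.3],[[-2,0,124],[0,0,0],-0.3],[[-2,0,125],[0,0,0],-0.3],[[-2,0,125],[0,0,0],-0.3],[[-2,0,125],[0,0,0],-0.3]])

```text
time: 11.85
tool_pos: [0.6043, 0.1125, 0.0388]
ee_rot: [3.139, -0.001, 1.435]
wrist_force: [-3.2, -0.5, 6.0]
width: 0.0497
```

Contact of about 8 N comes slightly earlier than I estimated (TCP 0.0388 against 0.0354). Checking before releasing.

```bash
python3 - <<'E'
from h import *
o=status.get_obs();print(o['tool_pos'],o['wrist_force'],o['wrist_torque'])
s=snap('side','s4.png'); cv2.imwrite('pics/c4.png',cv2.resize(s[130:280,250:400],(600,600),interpolation=cv2.INTER_CUBIC)[:,:,::-1])
E
```

```text
[0.60428535 0.11251684 0.03878596] [-3.16165285 -0.52591781  6.02819257] [-0.09721862  0.81686375  0.01722384]
```

View pics/c4.png

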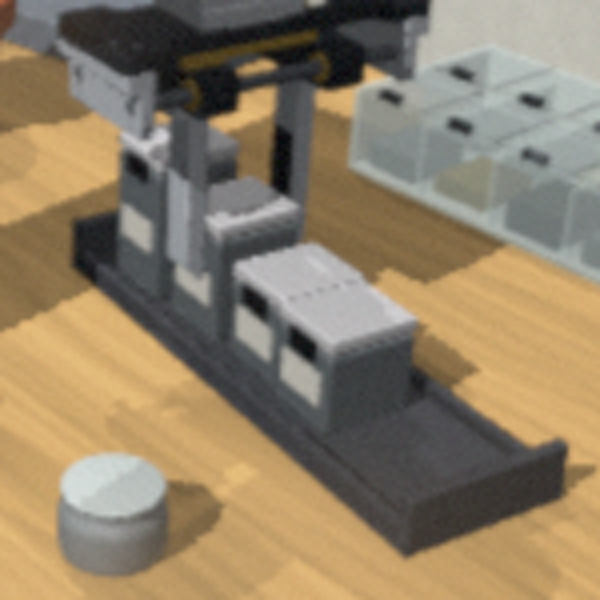

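The side view shows the loose case seated on the floor between the tall case and the low one. Releasing and retreating.

>>> move_arm(targets=[[[0,0,0],[0,0,0],0.3],[[0,0,0],[0,0,0],0.9],[[0,0,0],[0,0,0],0.9],[[0,0,0],[0,0,0],0.9],[[0,0,0],[0,0,0],0.9],[[0,0,0],[0,0,0],0.9],[[0,0,-40],[0,0,0],0.9],[[0,0,-90],[0,0,0],0.9],[[0,0,-150],[0,0,0],0.9],[[-40,-40,-170],[0,0,0],0.9],[[-80,-90,-170],[0,0,0],0.9],[[-120,-140,-170],[0,0,0],0.9],[[-160,-190,-170],[0,0,0],0.9],[[-200,-240,-170],[0,0,0],0.9],[[-200,-240,-170],[0,0,0],0.9],[[-200,-240,-170],[0,0,0],0.9]])

```text
time: 13.9
tool_pos: [0.3392, -0.0533, 0.2069]
ee_rot: [3.14, -0.0, 1.434]
wrist_force: [1.0, 0.1, -0.3]
width: 0.0893
```

```bash
python3 - <<'E'
from h import *
t=snap('top','t5.png'); s=snap('side','s5.png')
f=lambda i:cv2.resize(i,(400,500),interpolation=cv2.INTER_CUBIC)[:,:,::-1]
cv2.imwrite('pics/c5.png',np.hstack([cv2.convertScaleAbs(f(t[115:215,180:350]),alpha=1.4),f(s[150:280,250:400])]))
E
```

```text
(no output)
```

View pics/c5.png

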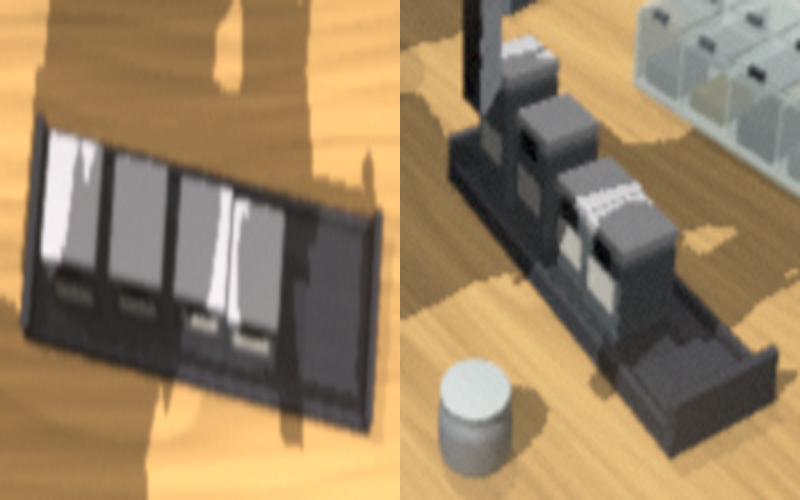

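Both views show the row standing upright and square: tall lid at (70,197), middle-sized at (138,217), then low, low. All four are inside the tray and the arm is clear. One numeric check against the tray frame, then I hand in.

```bash
python3 - <<'E'
from h import *
g=lambda q,z:plane('top',np.array(q,float)/[400/170,5]+[180,115]-.5,z)[:,:2]
L=g([(115,155),(168,158),(162,288),(108,280)],.074); T=g([(41,118),(382,210),(370,430),(27,335)],.026)
y=(T[0]+T[3]-T[1]-T[2]); y/=np.linalg.norm(y); x=np.array([y[1],-y[0]])
d=L.mean(0)-T.mean(0); l=L[0]+L[3]-L[1]-L[2]
print('loose in tray x,y',d@x,d@y,'angle deg',np.degrees(np.arctan2(l@x,l@y)))
print(order.close_job())
E
```

```text
loose in tray x,y 0.000660250549305793 0.054994274986293154 angle deg -4.737068815639938
the job is handed in; nothing more can be done
None
```

The loose middle-sized case now stands in the tray between the tall case and its low neighbour. I handed the job in at about 14 s of the 53 s allowed, and no verdict was reported.

I gripped the tall case across its 50 mm and slid it about 60 mm outward along the tray floor. The low cases stayed where they were. I then lowered the loose case into the gap, released it and backed the arm away. I left the blue, orange and squat look-alikes alone.

**Last checks:**
- **Uprightness:** the top and side views showed all the cases upright and spaced apart in the tray, with the arm clear.
- **Position:** the loose case measured about 1 mm off the tray's centre line, against the 20 mm allowed.
- **Squareness:** it measured about 5° from square, mostly reading error from picking lid corners by hand; the limit is 11.5°.

**One disagreement:** floor contact when lowering the case (about 8 N) came roughly 3 mm higher than I had estimated. The side view showed the case seated, so I released it there. I did not measure its final height separately.

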